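# Put the thread away and start the jar's lid on its thread

### The arm

A 6-joint arm with a two-finger parallel gripper is mounted at the origin on the work surface; the furniture and walls round the work are solid. World frame = base frame: x ahead of the robot, y to its left, z up, the work surface at z = 0. Lengths are in m, angles in rad, forces in N, time in s.
With the tool pointing down it reaches from about 0.425 to 0.925 m from the base axis. Payload 12.5 kg.
Tool frame: the origin (TCP) lies between the finger pads; the fingertips stand 11 mm ahead of it and the grasp point (between the pads) lies 8 mm behind it (tip_reach is the distance from the TCP to the fingertips, in m); z points along the fingers, y is the line along which they close (so a half turn about z gives the same grasp; the last joint's range is limited). The gripper opens to 85 mm and grips with 20 to 120 N. Pads are 22 mm wide; open, the fingers measure 114 mm over their backs; the gripper's body (76 mm by 85 mm) begins 54 mm behind the grasp point. The pads swing forward as they close: fully open they stand 13 mm farther back than shut.
Start: joints at [1.173, 0.491, 1.559, -0, 1.092, -0.106], TCP at [0.18, 0.599, 0.242] pointing down, gripper open.
Joint ranges: [-3.1, 3.1], [-0.84, 2.19], [0.05, 2.79], [-1.13, 4.28], [0.06, 2.93], [-2.69, 2.69]. Speed limits (rad/s): [2.22, 2.22, 2.79, 3.14, 3.14, 3.14].

### API

Orientations are given as a 3x3 rotation matrix whose columns are the frame's x, y, z axes.
In Python, from plant import observe, capture, calibration, hand_in, outline_of, tip_of, tip_reach gives the robot as it stands.
- The arm moves only by the tool drive_tool, never from a script. Its argument "series" is a list of rows, each an object with "claw": the opening, from -1 (shut) to 1 (fully open); "offset": the shift along the tool's x, y, z as a fraction of full scale, a list of three; "twist": the turn about the tool's z as a fraction of full scale. In form: [{"claw": claw, "offset": [x, y, z], "twist": twist}, ...]. A call has 1 to 8 rows; each row is the pose to reach, as a shift and turn from the pose commanded when the call began, along the tool's axes at that moment, turning the shorter way round; what a row does not reach only later rows make up. Full scale, the value 1, is 0.2 m for a shift and 180 degrees for a turn. A row lasts 1/8 s, in which the tool goes at most 62.5 mm and 10.7 degrees, less where a joint would pass 70% of its speed; a pose out of reach is approached as far as the arm can. A call with a number of a shift or a turn outside -1 to 1 is refused whole. A call with a gripper value outside its range is refused whole. The fingers move at their own pace and stop on an object; the grip force is fixed at half the most. Time passes only in rows, so rows that repeat a pose let the fingers close. It gives the time, the measured TCP pose, the force, the opening and the grip force at its end, in the units of the state.
- observe(): the state, without advancing time (a new reading comes with each control period).
- capture(name): name is "side" or "top"; returns the picture (384x512x3 uint8, red, green, blue); there is no depth.
- calibration(name): a dict with "fx", "fy", "cx", "cy" (pixels), "R" (3x3) and "t" (3): a world point X has camera coordinates R X + t. Camera axes: x right, y down, z forward; pixel columns grow to the right and rows downward; lengths in m; the calibration is good to about 2 mm. A picture is of the moment at which its call begins. calibration takes no time and is no camera call.
- hand_in(): hands the job in; it is judged then, once.
Trained networks look in the newest picture that a camera, given by its name, has taken for a name from the list of things; names that differ only in an ending like _2 or _b are one class to them, and where a whole thing is asked for, a point or a joint stands for the part that bears it (a point fixed in the world has none). Each returns a list of dicts, best first, with "p" (0 to 1); they miss things now and then, are a little off and sometimes report something else, mostly with a low value. They report only what shows in the picture. A call takes as long as a camera call. They do not tell look-alikes from the thing itself.
- outline_of(camera, thing): "pixels" (384x512 bool, what is visible of it).
- tip_of(camera, thing): "point" ([x, y, z] in m, in the coordinates of the camera as it stood for that picture, good to about 4 mm: a listed point, or the origin of a listed thing).
The state is a dict: "time_s": time; "joints": joint angles; "joint_velocities": joint speeds; "effort": joint torques, N m; "ee_pos": TCP position; "ee_rot": TCP orientation; "force": force on the tool from outside, world axes, zero at the start; "torque": the same for the moment, N m; "gripper_width": finger opening in m; "finger_force": force on a finger pad.
Only numpy, scipy, OpenCV 4.12 (cv2) and the standard library are available. Lean on these libraries where they do the work, as an engineer would, in place of code of your own. Each camera call takes 0.05 s, during which the arm holds its last target. There are 200 camera calls.

### The job

Put the spool of red thread away in the counter jar, lowering it in gently instead of letting it fall. Then set the lid level on the jar with one end of its bar handle pointing at the label, turn it backward (anticlockwise) under light pressure until you feel it drop between the threads, and turn it forward about a sixth of a turn so that the thread takes. Finish still holding the lid by its handle, and leave the other things on the counter where they are.

Things in the scene. Friction and masses are not known exactly. Their poses are not given: they have to be found in the camera images.
- thread_spool_2: spool of RED thread with wooden rims, 29 mm diameter, 46 mm tall, standing upright, 22 g; origin at the centre of its underside, z up. It swaps places with the white and the blue spool
- jar: squat glass counter jar, fixed: body 148 mm diameter to 52 mm height, above it a threaded aluminium collar, 106 mm diameter, 120 over the threads; rim tapered, 86 mm above the origin. Origin: centre of its underside. Paper label, and a red dot on the shoulder above it, on the jar's -x side. The collar sits on the glass turned by up to 0.28 rad either way: the thread starts are not marked
- jar_floor (a point): centre of the top of the flat bed of buttons (fixed) that fills the bottom of the jar: 27 mm above the counter, 59 mm below the rim; the spool comes to rest on it; the space is 140 mm wide, the round mouth above it 98 mm wide
- jar_threads (a point): on the jar's axis, 77 mm above its origin: here the lid's origin lies while the lid's lugs rest on top of the threads, as they do when the handle is in line with the label within 0.2 rad (either end may point at it). Turned anticlockwise by 0.25 to 0.85 rad from there, the lugs come off the thread starts and the lid can sink 9 to 11 mm; a stop rib blocks it about 0.2 rad later
- jar_mouth (a point): centre of the jar's mouth, at rim height. After the drop, clockwise turning runs the lugs under the four right-hand threads: the lid (up to 2 mm loose up and down in them) comes down 5.5 mm per rad until stop ribs block it, 1.25 rad from the backward stop. Turned clockwise without the drop, the lugs only run against the ribs
- lid: brown wooden screw lid lying right side up on the counter, 132 mm diameter, skirt 28 mm deep with four lugs inside (2 mm play round the collar), flat top 32 mm above the origin, 130 g. Origin: centre of the skirt's lower edge, z up. Bar handle on top along the lid's x axis: 54 mm long, 16 mm thick along y, up to 65 mm above the origin; its foot flange is 22 mm thick, from 32 to 36 mm
- lid_end (a point): the end of the lid's bar handle: on its +x end, 27 mm from the lid's axis and 55 mm above the lid's origin
- thread_spool_1: spool of white thread, same size; stays where it is (origin: centre of underside)
- thread_spool_3: spool of dark blue thread, same size; stays where it is (origin: centre of underside)
- tailor_chalk: flat light blue tailor's chalk, 34x52x8 mm; stays where it is (origin: centre of underside)
- eraser: white and blue eraser, 50x23x12 mm; stays where it is (origin: centre of underside)
Not all that is in view belongs to the job. What is shaped like the thread_spool_2 but green, purple or turquoise is not meant.

How it is judged:
By the outcome, as a careful person would: the job done as asked, in the order asked, and still so for the second after the job is handed in, while the arm keeps its last pose, push and grip.
It also fails if it takes over 72 s, if anything falls off the work surface, if the arm or the gripper's body presses on something with over 40 N, if the wrist force passes 120 N, or if a joint passes its speed limit or range.

## Working session

There is one attempt and no reset: what is moved stays moved. The work goes in short steps, Python scripts to look and compute and a tool call to move; the robot and the scene stay as the last step left them, time stands still between calls to the robot, and variables do not carry over. Pictures are saved under pics/ and viewed, at most 10 in all, crops included, and the job is handed in when it is done.

Besides the shell and the picture viewer there is one more tool, called after "Call:" as name([rows], argument=value, ...), one row to a line, values as JSON. drive_tool: Moves the arm, as the interface text tells. Shift numbers are shares of 0.2 m and turn numbers shares of 180 degrees, none past 1 either way. Its arguments: {"type":"object","properties":{"series":{"type":"array","items":{"type":"object","properties":{"claw":{"type":"number"},"offset":{"type":"array","items":{"type":"number"}},"twist":{"type":"number"}}}}},"required":["series"]}

```bash
mkdir -p pics
cat > h.py <<'E'
import numpy as np,cv2
from plant import *
def cal(c):
    k=calibration(c);return k,np.array(k['R']),np.array(k['t'])
def world(c,p):
    k,R,t=cal(c);return R.T@(np.array(p)-t)
def proj(c,X):
    k,R,t=cal(c);q=R@np.array(X)+t;return k['fx']*q[0]/q[2]+k['cx'],k['fy']*q[1]/q[2]+k['cy']
def ray(c,u,v,z):
    k,R,t=cal(c);d=R.T@np.array([(u-k['cx'])/k['fx'],(v-k['cy'])/k['fy'],1]);o=-R.T@t
    return o+d*(z-o[2])/d[2]
def save(c,n):
    im=capture(c);cv2.imwrite('pics/'+n,np.array(im)[:,:,::-1]);return np.array(im)
E
python3 - <<'E'
from h import *
ims={c:save(c,c+'1.png') for c in('side','top')}
a=np.hstack([ims['top'],ims['side']]);cv2.imwrite('pics/both.png',cv2.resize(a[:,:,::-1],(800,300),interpolation=cv2.INTER_AREA))
for c in ims:
    print(c,world(c,[0,0,0]).round(3))
    for n in['thread_spool_2','jar','jar_mouth','jar_threads','lid','lid_end','tailor_chalk','eraser']:
        for d in tip_of(c,n)[:6]:
            w=world(c,d['point']);u,v=proj(c,w)
            z=w[2]+(0.023 if 'spool' in n else 0); u2,v2=proj(c,[w[0],w[1],z])
            print(n,round(d['p'],2),w.round(4),int(u),int(v),ims[c][int(np.clip(v2,0,383)),int(np.clip(u2,0,511))] if 'spool' in n else '')
s=observe();print(s['ee_pos'],s['ee_rot'],s['gripper_width'],s['time_s'],tip_reach)
E
```

```text
side [ 0.088 -0.686  0.576]
thread_spool_2 0.79 [ 0.4654 -0.1336  0.0013] 256 252 [55 25 76]
thread_spool_2 0.78 [ 4.320e-01 -1.815e-01  1.000e-04] 255 273 [20 77 36]
thread_spool_2 0.64 [ 0.5086 -0.1998 -0.0041] 293 266 [66 13 22]
thread_spool_2 0.53 [ 0.5667 -0.265   0.0015] 339 273 [80 80 74]
thread_spool_2 0.46 [ 0.6539  0.2156 -0.0033] 244 159 [13 18 37]
jar 0.78 [ 0.5809  0.0029 -0.0021] 265 204 
jar_mouth 0.95 [0.5744 0.0123 0.0853] 262 170 
jar_threads 0.9 [0.5776 0.011  0.0777] 263 173 
lid 0.61 [ 0.4808  0.2755 -0.0025] 177 166 
lid_end 0.64 [0.5071 0.2763 0.0528] 185 145 
tailor_chalk 0.56 [ 0.3742  0.0554 -0.002 ] 174 220 
eraser 0.83 [ 0.3812 -0.1281  0.0017] 217 266 
eraser 0.69 [ 0.6534  0.2165 -0.0056] 243 160 
top [ 0.343 -0.009  0.989]
thread_spool_2 0.71 [ 0.4633 -0.1297  0.0021] 304 236 [136  78 170]
thread_spool_2 0.69 [ 0.6192 -0.2088  0.0047] 339 180 [201 157 114]
thread_spool_2 0.67 [ 0.4394 -0.1783 -0.0008] 323 247 [ 76 164  95]
thread_spool_2 0.66 [0.6473 0.2224 0.003 ] 179 154 [204 160 118]
thread_spool_2 0.59 [ 0.5085 -0.2027 -0.0044] 333 221 [201 158 116]
thread_spool_2 0.59 [ 0.5637 -0.2638  0.0015] 358 203 [ 68 175 173]
jar 0.92 [5.757e-01 8.400e-03 1.000e-04] 255 188 
jar_mouth 0.82 [0.5718 0.0094 0.0849] 255 181 
jar_threads 0.94 [0.578  0.0085 0.0754] 256 180 
jar_threads 0.2 [0.5016 0.2762 0.0514] 145 201 
lid 0.89 [0.4768 0.2745 0.0013] 150 214 
lid_end 0.56 [0.5017 0.2765 0.0517] 145 201 
tailor_chalk 0.48 [0.3682 0.0538 0.0071] 229 265 
eraser 0.5 [ 0.3857 -0.125  -0.0011] 300 266 
[0.17976643 0.59861266 0.24234539] [[-9.57732819e-01  2.87659254e-01  3.64150194e-05]
 [ 2.87659256e-01  9.57732812e-01  1.15425618e-04]
 [-1.67261194e-06  1.21022020e-04 -9.99999993e-01]] 0.08497698819846519 0.9 0.011
```

View pics/top1.png

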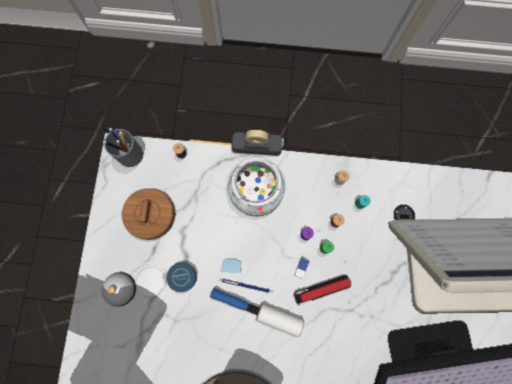

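View pics/side1.png

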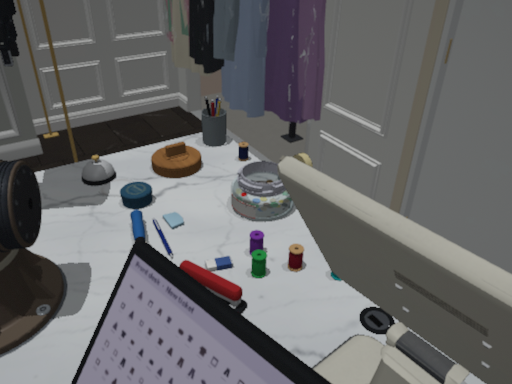

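The top view shows the lid at (148,213), the jar at (257,188) with the red dot at about (259,209), and spools at (338,220) and (342,177). In the side view the spool at (296,257) is red, so the target is near (0.508, -0.201). Green and purple stand close by, and blue is at (243,150). Next I'll refine the positions.

Run:
```python
from h import *
im=cv2.imread('pics/top1.png');sd=cv2.imread('pics/side1.png')
f=lambda a,y,x,h,w,s:cv2.resize(a[y:y+h,x:x+w],(w*s,h*s),interpolation=cv2.INTER_CUBIC)
cv2.imwrite('pics/crop1.png',np.hstack([f(im,150,220,75,75,5),f(im,180,110,75,75,5)]))
hsv=cv2.cvtColor(im,cv2.COLOR_BGR2HSV).astype(int)
# red dot
m=((hsv[...,0]<6)|(hsv[...,0]>174))&(hsv[...,1]>140)&(hsv[...,2]>90)
n,l,st,ce=cv2.connectedComponentsWithStats(m[160:225,225:290].astype(np.uint8))
for i in range(1,n):
    if st[i,4]>3:print('red',ce[i]+[225,160],st[i,4],ray('top',*(ce[i]+[225,160]),0.055).round(4))
for o in outline_of('top','thread_spool_2')[:6]:
    ys,xs=np.nonzero(o['pixels']);print('sp',round(o['p'],2),xs.mean().round(1),ys.mean().round(1),xs.min(),xs.max(),ys.min(),ys.max())
# rim of spool 2
m=(hsv[...,0]>8)&(hsv[...,0]<22)&(hsv[...,1]>80)&(hsv[...,2]>130)
n,l,st,ce=cv2.connectedComponentsWithStats(m[210:232,325:350].astype(np.uint8))
for i in range(1,n):
    c=ce[i]+[325,210];print('rim',c,st[i],ray('top',*c,.046).round(4))
o=outline_of('top','lid')[0]['pixels'];ys,xs=np.nonzero(o);print('lid',xs.mean(),ys.mean(),ray('top',xs.mean(),ys.mean(),.032).round(4))
for P in [(.5757,.0084,.086),(.577,.0095,.055)]:print(P,proj('top',P))
k=calibration('top');print(k['fx'],np.array(k['R']).round(3).tolist())
for w in range(3):
  for c in('top','side'):
    if w==0: capture(c)
```

```text
red [259.5 208.8] 10 [ 0.5124 -0.0065  0.055 ]
sp 0.64 340.9 177.3 334 348 170 184
sp 0.6 326.3 246.8 320 333 241 253
sp 0.58 336.7 220.0 331 342 215 225
sp 0.57 178.8 149.9 172 185 143 157
sp 0.57 361.9 201.3 355 369 195 208
sp 0.5 306.1 233.3 299 313 227 240
rim [338.         219.60869565] [ 8  5 11 11 92] [ 0.507  -0.2026  0.046 ]
lid 147.72565969062785 213.46405823475888 [0.4756 0.2725 0.032 ]
(0.5757, 0.0084, 0.086) (np.float64(256.18692042038856), np.float64(180.27748601544002))
(0.577, 0.0095, 0.055) (np.float64(255.71231074712392), np.float64(182.83199434958772))
384.74168979871513 [[0.103, -0.995, 0.002], [-0.975, -0.101, -0.198], [0.197, 0.019, -0.98]]
```

View pics/crop1.png

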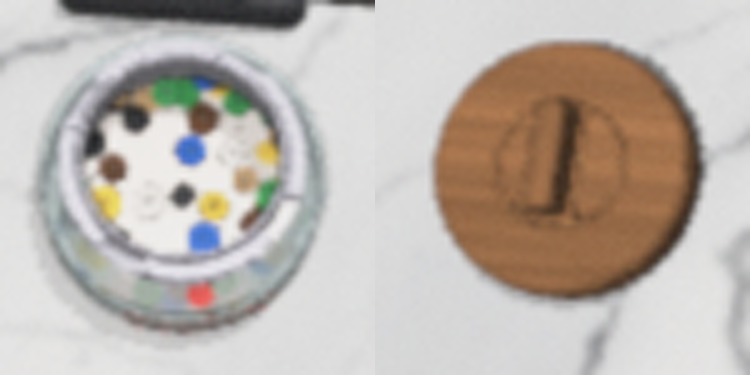

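Call:
drive_tool([
  {"claw": 0.18,"offset": [-0.93,-0.5,0],"twist": 0},
  {"claw": 0.18,"offset": [-0.93,-0.5,0],"twist": 0},
  {"claw": 0.18,"offset": [-0.93,-0.5,0],"twist": 0},
  {"claw": 0.18,"offset": [-0.93,-0.5,0],"twist": 0},
])

```text
time_s: 1.6
ee_pos: [0.3311, 0.4472, 0.2425]
ee_rot: [[-0.957, 0.29, 0.0], [0.29, 0.957, 0.0], [-0.0, 0.0, -1.0]]
force: [0.2, -0.1, -0.6]
gripper_width: 0.0506
finger_force: 0.0
```

Call:
drive_tool([
  {"claw": 0.18,"offset": [-0.82,-0.64,0],"twist": 0},
  {"claw": 0.18,"offset": [-0.82,-0.64,0],"twist": 0},
  {"claw": 0.18,"offset": [-0.82,-0.64,0],"twist": 0},
  {"claw": 0.18,"offset": [-0.82,-0.64,0],"twist": 0},
])

```text
time_s: 2.1
ee_pos: [0.451, 0.277, 0.2424]
ee_rot: [[-0.957, 0.291, 0.0], [0.291, 0.957, 0.0], [-0.0, 0.0, -1.0]]
force: [-0.8, 0.9, 0.5]
gripper_width: 0.0505
finger_force: 0.0
```

Call:
drive_tool([
  {"claw": 0.18,"offset": [-0.53,-0.89,0],"twist": 0},
  {"claw": 0.18,"offset": [-0.53,-0.89,0],"twist": 0},
  {"claw": 0.18,"offset": [-0.53,-0.89,0],"twist": 0},
  {"claw": 0.18,"offset": [-0.53,-0.89,0],"twist": 0},
])

```text
time_s: 2.6
ee_pos: [0.5003, 0.0756, 0.2424]
ee_rot: [[-0.957, 0.291, 0.001], [0.291, 0.957, -0.0], [-0.001, 0.0, -1.0]]
force: [0.2, -0.2, 0.8]
gripper_width: 0.0503
finger_force: 0.0
```

Call:
drive_tool([
  {"claw": 0.18,"offset": [-0.3,-0.85,0],"twist": 0},
  {"claw": 0.18,"offset": [-0.3,-0.85,0],"twist": 0},
  {"claw": 0.18,"offset": [-0.3,-0.85,0],"twist": 0},
  {"claw": 0.18,"offset": [-0.3,-0.85,0],"twist": 0},
])

```text
time_s: 3.1
ee_pos: [0.5083, -0.1047, 0.2422]
ee_rot: [[-0.956, 0.292, 0.0], [0.292, 0.956, -0.0], [-0.0, -0.0, -1.0]]
force: [0.2, 0.3, 0.1]
gripper_width: 0.0505
finger_force: 0.0
```

Call:
drive_tool([
  {"claw": 0.18,"offset": [-0.15,-0.49,0.3],"twist": 0},
  {"claw": 0.18,"offset": [-0.15,-0.49,0.5],"twist": 0},
  {"claw": 0.18,"offset": [-0.15,-0.49,0.5],"twist": 0},
  {"claw": 0.18,"offset": [-0.15,-0.49,0.5],"twist": 0},
])

```text
time_s: 3.6
ee_pos: [0.5087, -0.2035, 0.1418]
ee_rot: [[-0.958, 0.288, -0.002], [0.288, 0.958, 0.001], [0.002, 0.001, -1.0]]
force: [-0.3, -0.7, 0.1]
gripper_width: 0.0506
finger_force: 0.0
```

Call:
drive_tool([
  {"claw": 0.18,"offset": [0,0,0.2],"twist": 0},
  {"claw": 0.18,"offset": [0,0,0.4],"twist": 0},
  {"claw": 0.18,"offset": [0,0,0.5],"twist": 0},
  {"claw": 0.18,"offset": [0,0,0.58],"twist": 0},
  {"claw": 0.18,"offset": [0,0,0.58],"twist": 0},
])

```text
time_s: 4.22
ee_pos: [0.5092, -0.2032, 0.0266]
ee_rot: [[-0.958, 0.287, 0.0], [0.287, 0.958, 0.0], [-0.0, 0.0, -1.0]]
force: [-0.0, 0.3, 0.0]
gripper_width: 0.0503
finger_force: 0.0
```

Run:
```python
from h import *
a=save('side','s2.png');b=save('top','t2.png')
f=lambda a,y,x,h,w,s:cv2.resize(a[y:y+h,x:x+w,::-1],(w*s,h*s),interpolation=cv2.INTER_CUBIC)
cv2.imwrite('pics/c2.png',np.hstack([f(a,200,240,100,100,4),f(b,170,290,100,100,4)]))
```

```text
(no output)
```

View pics/c2.png

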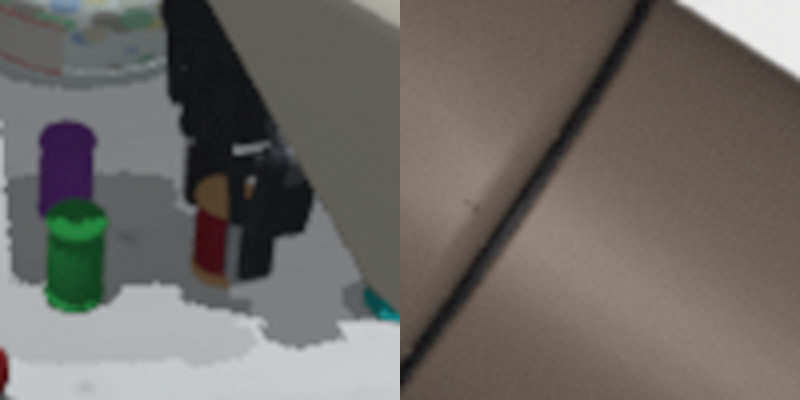

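The side crop shows the red spool, at crop (212,235), standing between the fingers. Nothing else is touched, so I'm closing.

Call:
drive_tool([
  {"claw": -0.4,"offset": [0,0,0],"twist": 0},
  {"claw": -0.4,"offset": [0,0,0],"twist": 0},
  {"claw": -0.4,"offset": [0,0,0],"twist": 0},
  {"claw": -0.4,"offset": [0,0,0],"twist": 0},
  {"claw": -0.4,"offset": [0,0,0],"twist": 0},
  {"claw": -0.4,"offset": [0,0,0],"twist": 0},
])

```text
time_s: 5.08
ee_pos: [0.5093, -0.204, 0.0273]
ee_rot: [[-0.958, 0.288, 0.002], [0.288, 0.958, -0.001], [-0.002, -0.0, -1.0]]
force: [1.3, 2.6, 6.7]
gripper_width: 0.0265
finger_force: 51.7
```

Call:
drive_tool([
  {"claw": -0.4,"offset": [0,0,-0.1],"twist": 0},
  {"claw": -0.4,"offset": [0,0,-0.3],"twist": 0},
  {"claw": -0.4,"offset": [0,0,-0.55],"twist": 0},
  {"claw": -0.4,"offset": [0,0.1,-0.75],"twist": 0},
  {"claw": -0.4,"offset": [0,0.3,-0.75],"twist": 0},
  {"claw": -0.4,"offset": [0,0.4,-0.75],"twist": 0},
])

```text
time_s: 5.82
ee_pos: [0.532, -0.1261, 0.1771]
ee_rot: [[-0.958, 0.287, 0.001], [0.287, 0.958, -0.0], [-0.001, 0.0, -1.0]]
force: [0.3, 0.0, -0.5]
gripper_width: 0.0266
finger_force: 51.4
```

Run:
```python
from h import *
a=save('side','s3.png')
f=lambda a,y,x,h,w,s:cv2.resize(a[y:y+h,x:x+w,::-1],(w*s,h*s),interpolation=cv2.INTER_CUBIC)
cv2.imwrite('pics/c3.png',f(a,130,220,130,130,4))
s=observe();print(s['ee_pos'],s['force'],s['gripper_width'],s['finger_force'])
```

```text
[ 0.53227961 -0.12468428  0.17661352] [ 0.16967788  1.57892571 -0.28571256] 0.026807594054227217 51.423979327082634
```

View pics/c3.png

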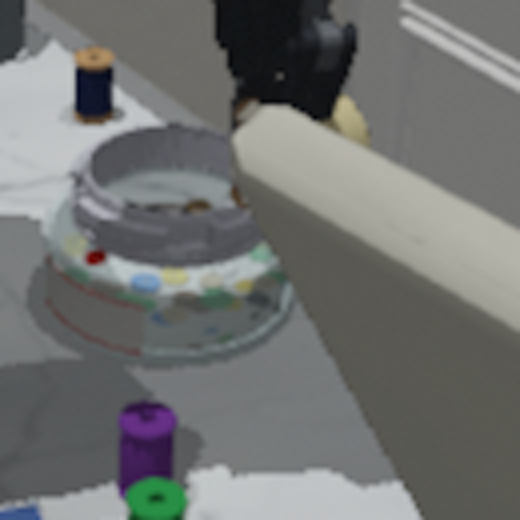

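The spool has left the counter and is held, with a finger force of 51 N. It is partly hidden behind the laptop. Next I carry it over the jar and lower it.

Call:
drive_tool([
  {"claw": -0.4,"offset": [-0.01,0.25,0],"twist": 0},
  {"claw": -0.4,"offset": [-0.01,0.5,0],"twist": 0},
  {"claw": -0.4,"offset": [-0.01,0.7,0],"twist": 0},
  {"claw": -0.4,"offset": [-0.01,0.7,0],"twist": 0},
  {"claw": -0.4,"offset": [-0.01,0.7,0.2],"twist": 0},
  {"claw": -0.4,"offset": [-0.01,0.7,0.3],"twist": 0},
  {"claw": -0.4,"offset": [-0.01,0.7,0.3],"twist": 0},
])

```text
time_s: 6.75
ee_pos: [0.5732, 0.0053, 0.1148]
ee_rot: [[-0.957, 0.288, -0.003], [0.288, 0.958, 0.0], [0.003, -0.001, -1.0]]
force: [0.3, 0.2, -0.2]
gripper_width: 0.027
finger_force: 51.5
```

Run:
```python
from h import *
a=save('side','s4.png')
f=lambda a,y,x,h,w,s:cv2.resize(a[y:y+h,x:x+w,::-1],(w*s,h*s),interpolation=cv2.INTER_CUBIC)
cv2.imwrite('pics/c4.png',f(a,110,210,110,110,5))
```

```text
(no output)
```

View pics/c4.png

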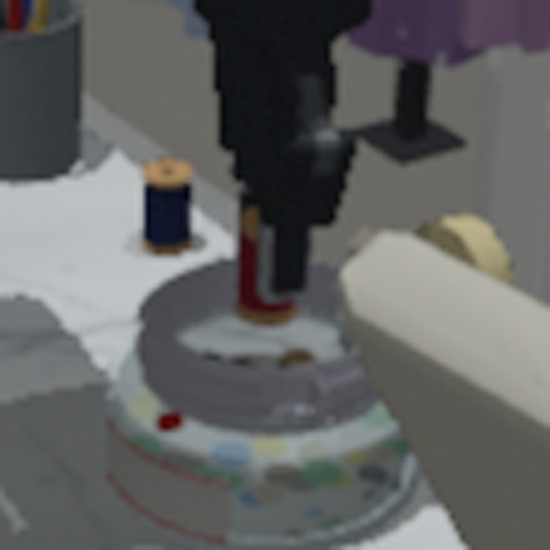

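The red spool hangs centred over the mouth, with its underside at crop (267,315).

Call:
drive_tool([
  {"claw": -0.4,"offset": [0,0,0.1],"twist": 0},
  {"claw": -0.4,"offset": [0,0,0.2],"twist": 0},
  {"claw": -0.4,"offset": [0,0,0.25],"twist": 0},
  {"claw": -0.4,"offset": [0,0,0.27],"twist": 0},
  {"claw": -0.4,"offset": [0,0,0.28],"twist": 0},
  {"claw": -0.4,"offset": [0,0,0.28],"twist": 0},
])

```text
time_s: 7.55
ee_pos: [0.5742, 0.0061, 0.0607]
ee_rot: [[-0.958, 0.288, 0.001], [0.288, 0.958, 0.0], [-0.001, 0.0, -1.0]]
force: [0.2, 0.1, 0.1]
gripper_width: 0.0267
finger_force: 51.5
```

Call:
drive_tool([
  {"claw": -0.4,"offset": [0,0,0.01],"twist": 0},
  {"claw": -0.4,"offset": [0,0,0.01],"twist": 0},
])

```text
time_s: 7.8
ee_pos: [0.574, 0.0062, 0.0583]
ee_rot: [[-0.958, 0.288, 0.0], [0.288, 0.958, 0.0], [-0.0, 0.0, -1.0]]
force: [0.1, -0.6, -0.6]
gripper_width: 0.0269
finger_force: 51.5
```

Call:
drive_tool([
  {"claw": -0.4,"offset": [0,0,0.01],"twist": 0},
  {"claw": -0.4,"offset": [0,0,0.01],"twist": 0},
])

```text
time_s: 8.05
ee_pos: [0.574, 0.0062, 0.0561]
ee_rot: [[-0.958, 0.288, -0.0], [0.288, 0.958, 0.0], [0.0, 0.0, -1.0]]
force: [-0.2, -0.3, -0.1]
gripper_width: 0.0271
finger_force: 51.5
```

Call:
drive_tool([
  {"claw": -0.4,"offset": [0,0,0.005],"twist": 0},
  {"claw": -0.4,"offset": [0,0,0.005],"twist": 0},
])

```text
time_s: 8.3
ee_pos: [0.574, 0.0062, 0.0552]
ee_rot: [[-0.958, 0.288, -0.0], [0.288, 0.958, 0.0], [0.0, 0.0, -1.0]]
force: [-0.3, 0.4, -1.0]
gripper_width: 0.0268
finger_force: 51.5
```

Call:
drive_tool([
  {"claw": -0.4,"offset": [0,0,0.005],"twist": 0},
  {"claw": -0.4,"offset": [0,0,0.005],"twist": 0},
])

```text
time_s: 8.55
ee_pos: [0.5741, 0.0062, 0.0544]
ee_rot: [[-0.958, 0.288, 0.0], [0.288, 0.958, 0.0], [-0.0, 0.0, -1.0]]
force: [-0.6, 0.5, 1.5]
gripper_width: 0.0269
finger_force: 51.5
```

Call:
drive_tool([
  {"claw": -0.4,"offset": [0,0,0.005],"twist": 0},
  {"claw": -0.4,"offset": [0,0,0.005],"twist": 0},
])

```text
time_s: 8.8
ee_pos: [0.5743, 0.0063, 0.0541]
ee_rot: [[-0.958, 0.288, 0.001], [0.288, 0.958, 0.0], [-0.001, 0.0, -1.0]]
force: [-0.9, 0.4, 10.9]
gripper_width: 0.0268
finger_force: 51.3
```

Call:
drive_tool([
  {"claw": -0.4,"offset": [0,0,0.005],"twist": 0},
  {"claw": -0.4,"offset": [0,0,0.005],"twist": 0},
])

```text
time_s: 9.05
ee_pos: [0.5746, 0.0062, 0.054]
ee_rot: [[-0.958, 0.288, 0.002], [0.288, 0.958, -0.0], [-0.002, 0.001, -1.0]]
force: [-4.5, 1.3, 20.7]
gripper_width: 0.0267
finger_force: 51.5
```

Call:
drive_tool([
  {"claw": -0.4,"offset": [0,0,-0.008],"twist": 0},
  {"claw": 0.1,"offset": [0,0,-0.008],"twist": 0},
  {"claw": 0.1,"offset": [0,0,-0.008],"twist": 0},
  {"claw": 0.1,"offset": [0,0,-0.008],"twist": 0},
  {"claw": 0.1,"offset": [0,0,-0.03],"twist": 0},
  {"claw": 0.1,"offset": [0,0,-0.15],"twist": 0},
  {"claw": 0.1,"offset": [0,0,-0.4],"twist": 0},
  {"claw": 0.1,"offset": [0,0,-0.7],"twist": 0},
])

```text
time_s: 10.05
ee_pos: [0.5735, 0.0062, 0.1933]
ee_rot: [[-0.958, 0.288, -0.002], [0.288, 0.958, 0.0], [0.002, -0.0, -1.0]]
force: [0.8, 0.1, 0.1]
gripper_width: 0.0466
finger_force: 0.0
```

Call:
drive_tool([
  {"claw": 0.1,"offset": [0,0,-0.2],"twist": -0.05},
  {"claw": 0.1,"offset": [0,0,-0.2],"twist": -0.1},
])

```text
time_s: 10.3
ee_pos: [0.5749, 0.0061, 0.236]
ee_rot: [[-1.0, -0.028, 0.006], [-0.028, 1.0, -0.001], [-0.006, -0.001, -1.0]]
force: [-0.1, 0.0, -0.5]
gripper_width: 0.0472
finger_force: 0.0
```

Call:
drive_tool([
  {"claw": 0.1,"offset": [0.05,0.2,0],"twist": 0.059},
  {"claw": 0.1,"offset": [0.1,0.4,0],"twist": 0.118},
  {"claw": 0.1,"offset": [0.15,0.6,0],"twist": 0.177},
  {"claw": 0.1,"offset": [0.23,0.75,0],"twist": 0.236},
  {"claw": 0.1,"offset": [0.23,0.75,0],"twist": 0.295},
  {"claw": 0.1,"offset": [0.23,0.75,0],"twist": 0.354},
  {"claw": 0.1,"offset": [0.23,0.75,0],"twist": 0.413},
  {"claw": 0.1,"offset": [0.23,0.75,0],"twist": 0.472},
])

```text
time_s: 11.3
ee_pos: [0.5245, 0.1551, 0.2325]
ee_rot: [[-0.104, 0.995, 0.0], [0.995, 0.104, 0.0], [0.0, 0.0, -1.0]]
force: [-0.0, 0.7, 0.4]
gripper_width: 0.0466
finger_force: 0.0
```

Call:
drive_tool([
  {"claw": 0.1,"offset": [0,0,0],"twist": 0.059},
  {"claw": 0.1,"offset": [0,0,0],"twist": 0.118},
  {"claw": 0.1,"offset": [0,0,0],"twist": 0.177},
  {"claw": 0.1,"offset": [0,0,0],"twist": 0.236},
  {"claw": 0.1,"offset": [0,0,0],"twist": 0.295},
  {"claw": 0.1,"offset": [0,0,0],"twist": 0.354},
  {"claw": 0.1,"offset": [0,0,0],"twist": 0.413},
  {"claw": 0.1,"offset": [0,0,0],"twist": 0.472},
])

```text
time_s: 12.3
ee_pos: [0.5246, 0.1551, 0.2325]
ee_rot: [[0.982, 0.191, 0.0], [0.191, -0.982, 0.0], [0.0, -0.0, -1.0]]
force: [-0.0, 0.2, -0.5]
gripper_width: 0.0469
finger_force: 0.0
```

Run:
```python
from h import *
a=save('side','s5.png');b=save('top','t5.png')
f=lambda a,y,x,h,w,s:cv2.resize(a[y:y+h,x:x+w,::-1],(w*s,h*s),interpolation=cv2.INTER_CUBIC)
cv2.imwrite('pics/c5.png',np.hstack([f(a,130,210,100,100,4),f(b,150,200,100,100,4)]))
s=observe();print(s['ee_pos'],s['joints'],np.degrees(np.arctan2(s['ee_rot'][1][1],s['ee_rot'][0][1])))
print('handle',ray('top',146.4,211,.065))
p=[ray('top',u,v,.065) for u,v in((147.7,199.5),(144.9,222))];print(p)
for c in('side','top'):
  for n in('lid','lid_end','jar_mouth','jar_threads'):
    print(c,n,[(round(d['p'],2),world(c,d['point']).round(4)) for d in tip_of(c,n)[:1]])
```

```text
[0.52456111 0.1550755  0.23251034] [1.66633542e-01 3.91251623e-01 1.76316464e+00 1.07865849e-04
 9.87075763e-01 1.54134435e+00] -78.76853277626715
handle [0.476756   0.26693723 0.065     ]
[array([0.50536334, 0.26827935, 0.065     ]), array([0.44964794, 0.2662861 , 0.065     ])]
side lid [(0.59, array([ 0.4794,  0.2752, -0.0007]))]
side lid_end [(0.89, array([0.5067, 0.2766, 0.0534]))]
side jar_mouth [(0.86, array([0.579 , 0.0107, 0.0875]))]
side jar_threads [(0.7, array([0.5778, 0.0106, 0.0768]))]
top lid []
top lid_end [(0.6, array([0.5726, 0.0075, 0.0008]))]
top jar_mouth [(0.98, array([0.5768, 0.0096, 0.086 ]))]
top jar_threads [(0.61, array([0.5777, 0.0117, 0.0782]))]
```

View pics/c5.png

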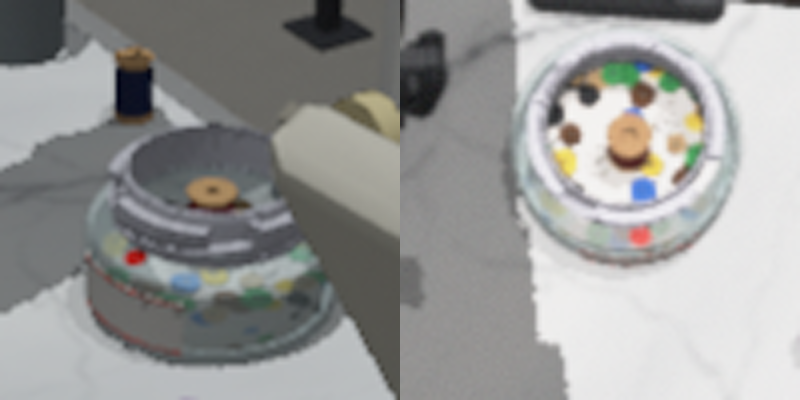

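The spool stands upright on the buttons, at top crop (628,135). The jar centre is (.577,.010) and the dot lies at 194°. Now to the lid.

Call:
drive_tool([
  {"claw": 0.1,"offset": [-0.06,-0.3,0],"twist": 0.03},
  {"claw": 0.1,"offset": [-0.12,-0.625,0],"twist": 0.051},
  {"claw": 0.1,"offset": [-0.12,-0.625,0.2],"twist": 0.051},
  {"claw": 0.1,"offset": [-0.12,-0.625,0.45],"twist": 0.051},
  {"claw": 0.1,"offset": [-0.12,-0.625,0.6],"twist": 0.051},
  {"claw": 0.1,"offset": [-0.12,-0.625,0.6],"twist": 0.051},
])

```text
time_s: 13.55
ee_pos: [0.4757, 0.2726, 0.1107]
ee_rot: [[0.999, 0.039, -0.004], [0.039, -0.999, -0.001], [-0.004, 0.001, -1.0]]
force: [0.5, -0.2, 0.3]
gripper_width: 0.0468
finger_force: 0.0
```

Run:
```python
from h import *
a=save('side','s6.png')
f=lambda a,y,x,h,w,s:cv2.resize(a[y:y+h,x:x+w,::-1],(w*s,h*s),interpolation=cv2.INTER_CUBIC)
cv2.imwrite('pics/c6.png',f(a,90,130,100,110,5))
s=observe();print(s['ee_pos'],s['joints'],np.degrees(np.arctan2(s['ee_rot'][1][0],s['ee_rot'][0][0])))
```

```text
[0.47652009 0.27288948 0.11219994] [3.99749490e-01 5.54934404e-01 1.87352502e+00 1.17281586e-04
 7.14376531e-01 1.93197761e+00] 2.204703199625641
```

View pics/c6.png

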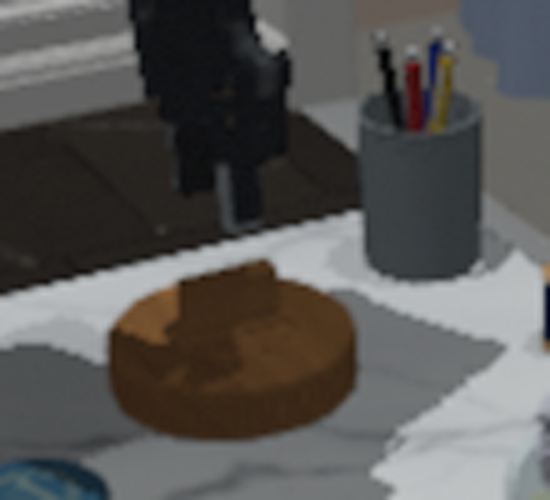

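The gripper is above the handle, which spans crop (180-278, 265-330), and the pencil pot is clear. Descending.

Call:
drive_tool([
  {"claw": 0.0,"offset": [0.01,0,0.1],"twist": 0},
  {"claw": 0.0,"offset": [0.01,0,0.2],"twist": 0},
  {"claw": 0.0,"offset": [0.01,0,0.26],"twist": 0},
  {"claw": 0.0,"offset": [0.01,0,0.3],"twist": 0},
  {"claw": 0.0,"offset": [0.01,0,0.3],"twist": 0},
])

```text
time_s: 14.22
ee_pos: [0.4786, 0.273, 0.0525]
ee_rot: [[0.999, 0.038, 0.0], [0.038, -0.999, 0.0], [0.0, -0.0, -1.0]]
force: [0.3, 0.0, 0.5]
gripper_width: 0.0426
finger_force: 0.0
```

Call:
drive_tool([
  {"claw": -0.7,"offset": [0,0,0],"twist": 0},
  {"claw": -0.7,"offset": [0,0,0],"twist": 0},
  {"claw": -0.7,"offset": [0,0,0],"twist": 0},
  {"claw": -0.7,"offset": [0,0,0],"twist": 0},
  {"claw": -0.7,"offset": [0,0,0],"twist": 0},
  {"claw": -0.7,"offset": [0,0,0],"twist": 0},
  {"claw": -0.7,"offset": [0,0,0],"twist": 0},
])

```text
time_s: 15.1
ee_pos: [0.4789, 0.2732, 0.0531]
ee_rot: [[0.999, 0.038, 0.001], [0.038, -0.999, 0.001], [0.001, -0.001, -1.0]]
force: [-1.1, -0.6, 5.3]
gripper_width: 0.015
finger_force: 59.7
```

Call:
drive_tool([
  {"claw": -0.7,"offset": [0,0,-0.05],"twist": 0},
  {"claw": -0.7,"offset": [0,0,-0.2],"twist": 0},
  {"claw": -0.7,"offset": [0,0,-0.4],"twist": 0},
  {"claw": -0.7,"offset": [0,0,-0.6],"twist": 0},
  {"claw": -0.7,"offset": [0.05,0.1,-0.7],"twist": 0},
  {"claw": -0.7,"offset": [0.1,0.25,-0.7],"twist": 0},
  {"claw": -0.7,"offset": [0.15,0.35,-0.7],"twist": 0},
  {"claw": -0.7,"offset": [0.15,0.35,-0.7],"twist": 0},
])

```text
time_s: 16.1
ee_pos: [0.5115, 0.2032, 0.1928]
ee_rot: [[0.999, 0.036, 0.0], [0.036, -0.999, 0.0], [0.0, -0.0, -1.0]]
force: [0.6, 1.3, -1.1]
gripper_width: 0.0146
finger_force: 58.9
```

Call:
drive_tool([
  {"claw": -0.7,"offset": [0.05,0.2,0],"twist": -0.02},
  {"claw": -0.7,"offset": [0.1,0.4,0],"twist": -0.04},
  {"claw": -0.7,"offset": [0.17,0.6,0],"twist": -0.067},
  {"claw": -0.7,"offset": [0.24,0.8,0],"twist": -0.067},
  {"claw": -0.7,"offset": [0.29,0.98,0],"twist": -0.067},
  {"claw": -0.7,"offset": [0.29,0.98,0],"twist": -0.067},
  {"claw": -0.7,"offset": [0.29,0.98,0],"twist": -0.067},
])

```text
time_s: 16.98
ee_pos: [0.5762, 0.0114, 0.1923]
ee_rot: [[0.969, 0.246, -0.0], [0.246, -0.969, 0.0], [-0.0, -0.0, -1.0]]
force: [-0.7, -0.3, -1.1]
gripper_width: 0.0144
finger_force: 58.9
```

Run:
```python
from h import *
a=save('side','s7.png');b=save('top','t7.png')
f=lambda a,y,x,h,w,s:cv2.resize(a[y:y+h,x:x+w,::-1],(w*s,h*s),interpolation=cv2.INTER_CUBIC)
cv2.imwrite('pics/c7.png',np.hstack([f(a,90,190,110,110,4),f(b,110,200,110,110,4)]))
s=observe();print(s['ee_pos'],s['joints'],np.degrees(np.arctan2(s['ee_rot'][1][0],s['ee_rot'][0][0])),s['force'],s['gripper_width'])
for c in('side','top'):
  for n in('lid','lid_end','jar_mouth','jar_threads','jar'):
    print(c,n,[(round(d['p'],2),world(c,d['point']).round(4)) for d in tip_of(c,n)[:1]])
```

```text
[0.57619229 0.01176267 0.19239877] [-9.42728945e-02  4.77690952e-01  1.73704944e+00  2.52566243e-04
  9.27091516e-01  1.22653971e+00] 14.314327228797291 [-0.16539625  0.31834738 -1.05659942] 0.014670977784985323
side lid [(0.76, array([0.5793, 0.0103, 0.1381]))]
side lid_end [(0.71, array([0.6016, 0.015 , 0.1902]))]
side jar_mouth [(0.85, array([0.574 , 0.0091, 0.085 ]))]
side jar_threads [(0.95, array([0.5768, 0.0071, 0.0775]))]
side jar [(0.57, array([ 0.5802,  0.0053, -0.002 ]))]
top lid []
top lid_end []
top jar_mouth []
top jar_threads []
top jar []
```

View pics/c7.png

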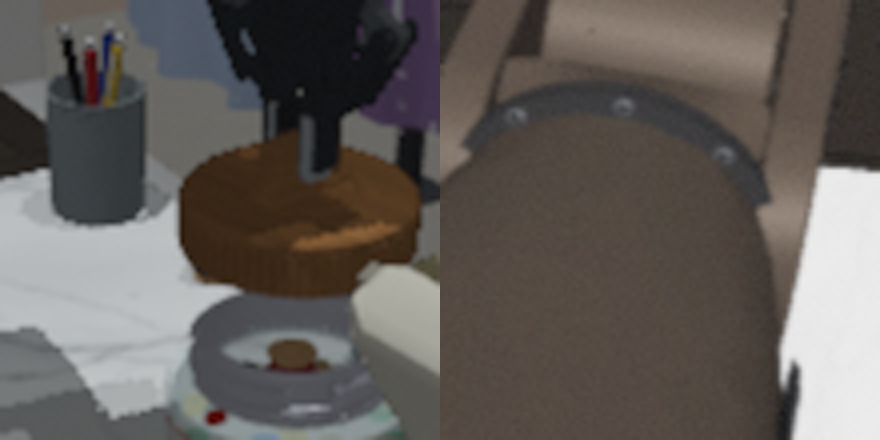

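The lid is level over the jar and the hand offset is about 0. The jar estimate averages (.5765,.0095).

Call:
drive_tool([
  {"claw": -0.7,"offset": [0,0.01,0.1],"twist": 0},
  {"claw": -0.7,"offset": [0,0.01,0.2],"twist": 0},
  {"claw": -0.7,"offset": [0,0.01,0.24],"twist": 0},
  {"claw": -0.7,"offset": [0,0.01,0.25],"twist": 0},
  {"claw": -0.7,"offset": [0,0.01,0.25],"twist": 0},
])

```text
time_s: 18.2
ee_pos: [0.5773, 0.0086, 0.1428]
ee_rot: [[0.969, 0.246, 0.001], [0.246, -0.969, 0.0], [0.001, 0.0, -1.0]]
force: [0.1, -0.5, -0.5]
gripper_width: 0.0147
finger_force: 59.0
```

Call:
drive_tool([
  {"claw": -0.7,"offset": [0,0,0.015],"twist": 0},
  {"claw": -0.7,"offset": [0,0,0.025],"twist": 0},
  {"claw": -0.7,"offset": [0,0,0.025],"twist": 0},
])

```text
time_s: 18.58
ee_pos: [0.577, 0.0086, 0.1372]
ee_rot: [[0.969, 0.246, -0.0], [0.246, -0.969, 0.0], [-0.0, -0.0, -1.0]]
force: [0.3, -0.3, -1.8]
gripper_width: 0.0152
finger_force: 59.0
```

Call:
drive_tool([
  {"claw": -0.7,"offset": [0,0,0.01],"twist": 0},
  {"claw": -0.7,"offset": [0,0,0.01],"twist": 0},
])

```text
time_s: 18.82
ee_pos: [0.577, 0.0086, 0.1352]
ee_rot: [[0.969, 0.246, -0.0], [0.246, -0.969, 0.0], [-0.0, -0.0, -1.0]]
force: [-0.3, 0.1, -1.0]
gripper_width: 0.0149
finger_force: 59.0
```

Call:
drive_tool([
  {"claw": -0.7,"offset": [0,0,0.01],"twist": 0},
  {"claw": -0.7,"offset": [0,0,0.01],"twist": 0},
])

```text
time_s: 19.08
ee_pos: [0.577, 0.0086, 0.1331]
ee_rot: [[0.969, 0.246, -0.0], [0.246, -0.969, 0.0], [-0.0, -0.0, -1.0]]
force: [-1.4, 1.3, -1.1]
gripper_width: 0.0149
finger_force: 59.0
```

Call:
drive_tool([
  {"claw": -0.7,"offset": [0,0,0.01],"twist": 0},
  {"claw": -0.7,"offset": [0,0,0.01],"twist": 0},
])

```text
time_s: 19.32
ee_pos: [0.577, 0.0086, 0.1311]
ee_rot: [[0.969, 0.246, -0.0], [0.246, -0.969, 0.0], [-0.0, -0.0, -1.0]]
force: [1.2, -0.6, -1.2]
gripper_width: 0.015
finger_force: 59.0
```

No lateral contact, so the lid is centred. Continuing to lug contact.

Call:
drive_tool([
  {"claw": -0.7,"offset": [0,0,0.005],"twist": 0},
  {"claw": -0.7,"offset": [0,0,0.005],"twist": 0},
])

```text
time_s: 19.58
ee_pos: [0.5771, 0.0086, 0.1303]
ee_rot: [[0.969, 0.246, 0.0], [0.246, -0.969, 0.0], [0.0, -0.0, -1.0]]
force: [-1.0, -0.6, -0.1]
gripper_width: 0.0147
finger_force: 59.1
```

Call:
drive_tool([
  {"claw": -0.7,"offset": [0,0,0.005],"twist": 0},
  {"claw": -0.7,"offset": [0,0,0.005],"twist": 0},
])

```text
time_s: 19.82
ee_pos: [0.5772, 0.0086, 0.1301]
ee_rot: [[0.969, 0.246, 0.001], [0.246, -0.969, -0.0], [0.001, 0.0, -1.0]]
force: [-2.6, -0.2, 7.6]
gripper_width: 0.0149
finger_force: 60.3
```

Call:
drive_tool([
  {"claw": -0.7,"offset": [0,0,0.003],"twist": 0},
  {"claw": -0.7,"offset": [0,0,0.003],"twist": 0},
])

```text
time_s: 20.08
ee_pos: [0.5772, 0.0086, 0.13]
ee_rot: [[0.969, 0.246, 0.001], [0.246, -0.969, -0.0], [0.001, 0.0, -1.0]]
force: [-4.6, 0.7, 14.3]
gripper_width: 0.0148
finger_force: 61.2
```

Call:
drive_tool([
  {"claw": -0.7,"offset": [0,0,0],"twist": -0.03},
  {"claw": -0.7,"offset": [0,0,0],"twist": -0.06},
  {"claw": -0.7,"offset": [0,0,0],"twist": -0.08},
  {"claw": -0.7,"offset": [0,0,0],"twist": -0.08},
])

```text
time_s: 20.58
ee_pos: [0.5776, 0.0088, 0.13]
ee_rot: [[0.878, 0.479, 0.002], [0.479, -0.878, 0.001], [0.002, 0.001, -1.0]]
force: [-2.2, 1.6, 12.7]
gripper_width: 0.0149
finger_force: 61.1
```

Call:
drive_tool([
  {"claw": -0.7,"offset": [0,0,0],"twist": -0.02},
  {"claw": -0.7,"offset": [0,0,0],"twist": -0.03},
  {"claw": -0.7,"offset": [0,0,0],"twist": -0.03},
])

```text
time_s: 20.95
ee_pos: [0.5776, 0.0089, 0.13]
ee_rot: [[0.829, 0.559, 0.002], [0.559, -0.829, 0.001], [0.002, 0.001, -1.0]]
force: [-1.8, 2.9, 13.0]
gripper_width: 0.0149
finger_force: 61.4
```

Call:
drive_tool([
  {"claw": -0.7,"offset": [0,0,0],"twist": -0.02},
  {"claw": -0.7,"offset": [0,0,0],"twist": -0.03},
  {"claw": -0.7,"offset": [0,0,0],"twist": -0.03},
])

```text
time_s: 21.32
ee_pos: [0.5777, 0.009, 0.13]
ee_rot: [[0.773, 0.635, 0.002], [0.635, -0.773, 0.001], [0.002, 0.001, -1.0]]
force: [-0.9, 3.0, 12.4]
gripper_width: 0.0151
finger_force: 61.2
```

Call:
drive_tool([
  {"claw": -0.7,"offset": [0,0,0],"twist": -0.02},
  {"claw": -0.7,"offset": [0,0,0],"twist": -0.03},
  {"claw": -0.7,"offset": [0,0,0],"twist": -0.03},
])

```text
time_s: 21.7
ee_pos: [0.5776, 0.0089, 0.13]
ee_rot: [[0.71, 0.705, 0.002], [0.705, -0.71, 0.001], [0.002, 0.001, -1.0]]
force: [-1.9, 2.3, 13.0]
gripper_width: 0.0145
finger_force: 61.3
```

Call:
drive_tool([
  {"claw": -0.7,"offset": [0,0,0],"twist": -0.02},
  {"claw": -0.7,"offset": [0,0,0],"twist": -0.03},
  {"claw": -0.7,"offset": [0,0,0],"twist": -0.03},
])

```text
time_s: 22.08
ee_pos: [0.5776, 0.0089, 0.13]
ee_rot: [[0.64, 0.768, 0.002], [0.768, -0.64, 0.001], [0.002, 0.001, -1.0]]
force: [-1.9, 3.5, 12.5]
gripper_width: 0.0147
finger_force: 61.4
```

Call:
drive_tool([
  {"claw": -0.7,"offset": [0,0,0],"twist": -0.015},
  {"claw": -0.7,"offset": [0,0,0],"twist": -0.02},
  {"claw": -0.7,"offset": [0,0,0],"twist": -0.02},
])

```text
time_s: 22.45
ee_pos: [0.5775, 0.009, 0.13]
ee_rot: [[0.591, 0.807, 0.002], [0.807, -0.591, 0.001], [0.002, 0.001, -1.0]]
force: [-1.7, 3.1, 13.7]
gripper_width: 0.0152
finger_force: 61.7
```

Call:
drive_tool([
  {"claw": -0.7,"offset": [0,0,0],"twist": -0.015},
  {"claw": -0.7,"offset": [0,0,0],"twist": -0.02},
  {"claw": -0.7,"offset": [0,0,0],"twist": -0.02},
])

```text
time_s: 22.82
ee_pos: [0.5777, 0.009, 0.1297]
ee_rot: [[0.539, 0.842, 0.002], [0.842, -0.539, 0.001], [0.002, 0.001, -1.0]]
force: [0.9, 3.5, 7.4]
gripper_width: 0.0146
finger_force: 60.5
```

Call:
drive_tool([
  {"claw": -0.7,"offset": [0,0,0],"twist": -0.015},
  {"claw": -0.7,"offset": [0,0,0],"twist": -0.02},
  {"claw": -0.7,"offset": [0,0,0],"twist": -0.02},
])

```text
time_s: 23.2
ee_pos: [0.577, 0.0085, 0.1285]
ee_rot: [[0.484, 0.875, -0.0], [0.875, -0.484, -0.0], [-0.0, -0.0, -1.0]]
force: [-0.0, 0.2, -1.0]
gripper_width: 0.0152
finger_force: 58.9
```

The force has vanished, so the lugs are off the thread starts. Following the lid down.

Call:
drive_tool([
  {"claw": -0.7,"offset": [0,0,0.008],"twist": -0.012},
  {"claw": -0.7,"offset": [0,0,0.015],"twist": -0.012},
  {"claw": -0.7,"offset": [0,0,0.015],"twist": -0.012},
])

```text
time_s: 23.58
ee_pos: [0.577, 0.0086, 0.1255]
ee_rot: [[0.452, 0.892, -0.0], [0.892, -0.452, 0.0], [-0.0, -0.0, -1.0]]
force: [-0.4, -0.2, -0.6]
gripper_width: 0.015
finger_force: 58.9
```

Call:
drive_tool([
  {"claw": -0.7,"offset": [0,0,0.008],"twist": 0},
  {"claw": -0.7,"offset": [0,0,0.015],"twist": 0},
  {"claw": -0.7,"offset": [0,0,0.015],"twist": 0},
])

```text
time_s: 23.95
ee_pos: [0.577, 0.0086, 0.1226]
ee_rot: [[0.451, 0.893, -0.0], [0.893, -0.451, 0.0], [-0.0, -0.0, -1.0]]
force: [0.3, 0.4, -1.6]
gripper_width: 0.0146
finger_force: 58.9
```

Call:
drive_tool([
  {"claw": -0.7,"offset": [0,0,0.005],"twist": 0},
  {"claw": -0.7,"offset": [0,0,0.007],"twist": 0},
  {"claw": -0.7,"offset": [0,0,0.007],"twist": 0},
])

```text
time_s: 24.32
ee_pos: [0.5771, 0.0086, 0.1213]
ee_rot: [[0.451, 0.893, 0.0], [0.893, -0.451, 0.0], [0.0, -0.0, -1.0]]
force: [0.1, -0.2, -1.1]
gripper_width: 0.0146
finger_force: 58.9
```

Call:
drive_tool([
  {"claw": -0.7,"offset": [0,0,0.005],"twist": 0},
  {"claw": -0.7,"offset": [0,0,0.005],"twist": 0},
])

```text
time_s: 24.58
ee_pos: [0.577, 0.0086, 0.1202]
ee_rot: [[0.451, 0.893, -0.0], [0.893, -0.451, 0.0], [0.0, -0.0, -1.0]]
force: [0.1, 0.5, -0.9]
gripper_width: 0.0151
finger_force: 58.9
```

Call:
drive_tool([
  {"claw": -0.7,"offset": [0,0,0.005],"twist": 0},
  {"claw": -0.7,"offset": [0,0,0.005],"twist": 0},
])

```text
time_s: 24.82
ee_pos: [0.5772, 0.0086, 0.1195]
ee_rot: [[0.451, 0.893, 0.0], [0.893, -0.451, 0.0], [0.0, 0.0, -1.0]]
force: [-0.5, 0.8, 3.0]
gripper_width: 0.0147
finger_force: 59.4
```

The lid has settled, with a total drop of 10.5 mm. Now turning clockwise and following the pitch down.

Call:
drive_tool([
  {"claw": -0.7,"offset": [0,0,0.001],"twist": 0.03},
  {"claw": -0.7,"offset": [0,0,0.003],"twist": 0.06},
  {"claw": -0.7,"offset": [0,0,0.005],"twist": 0.08},
  {"claw": -0.7,"offset": [0,0,0.005],"twist": 0.08},
])

```text
time_s: 25.32
ee_pos: [0.5769, 0.0086, 0.1182]
ee_rot: [[0.658, 0.753, -0.0], [0.753, -0.658, 0.0], [-0.0, -0.0, -1.0]]
force: [-0.3, 0.7, -0.1]
gripper_width: 0.0145
finger_force: 59.1
```

Call:
drive_tool([
  {"claw": -0.7,"offset": [0,0,0.003],"twist": 0.03},
  {"claw": -0.7,"offset": [0,0,0.005],"twist": 0.06},
  {"claw": -0.7,"offset": [0,0,0.007],"twist": 0.08},
  {"claw": -0.7,"offset": [0,0,0.007],"twist": 0.08},
])

```text
time_s: 25.82
ee_pos: [0.5769, 0.0087, 0.1168]
ee_rot: [[0.824, 0.566, -0.0], [0.566, -0.824, 0.0], [-0.0, -0.0, -1.0]]
force: [-2.0, 1.9, -0.7]
gripper_width: 0.0152
finger_force: 59.1
```

Call:
drive_tool([
  {"claw": -0.7,"offset": [0,0,0.003],"twist": 0.03},
  {"claw": -0.7,"offset": [0,0,0.005],"twist": 0.06},
  {"claw": -0.7,"offset": [0,0,0.007],"twist": 0.08},
  {"claw": -0.7,"offset": [0,0,0.007],"twist": 0.08},
])

```text
time_s: 26.32
ee_pos: [0.5771, 0.0087, 0.1155]
ee_rot: [[0.939, 0.344, 0.0], [0.344, -0.939, 0.0], [0.0, -0.0, -1.0]]
force: [-1.0, 1.4, -0.9]
gripper_width: 0.0149
finger_force: 59.1
```

Call:
drive_tool([
  {"claw": -0.7,"offset": [0,0,0.003],"twist": 0.03},
  {"claw": -0.7,"offset": [0,0,0.005],"twist": 0.06},
  {"claw": -0.7,"offset": [0,0,0.007],"twist": 0.08},
  {"claw": -0.7,"offset": [0,0,0.007],"twist": 0.08},
])

```text
time_s: 26.82
ee_pos: [0.577, 0.0086, 0.1141]
ee_rot: [[0.995, 0.1, -0.0], [0.1, -0.995, 0.0], [-0.0, -0.0, -1.0]]
force: [-0.7, -0.1, -0.3]
gripper_width: 0.015
finger_force: 59.1
```

Run:
```python
from h import *
a=save('side','s8.png')
f=lambda a,y,x,h,w,s:cv2.resize(a[y:y+h,x:x+w,::-1],(w*s,h*s),interpolation=cv2.INTER_CUBIC)
cv2.imwrite('pics/c8.png',f(a,110,190,110,130,4))
s=observe();print(s['force'],s['torque'],s['time_s'])
for n in('lid','lid_end'):print(n,[(round(d['p'],2),world('side',d['point']).round(4)) for d in tip_of('side',n)[:1]])
```

```text
[-0.61859191  1.12294121 -0.19373969] [ 0.04221015  0.15431203 -0.07834789] 26.875
lid [(0.74, array([0.5764, 0.0095, 0.061 ]))]
lid_end [(0.83, array([0.607 , 0.0085, 0.1152]))]
```

View pics/c8.png

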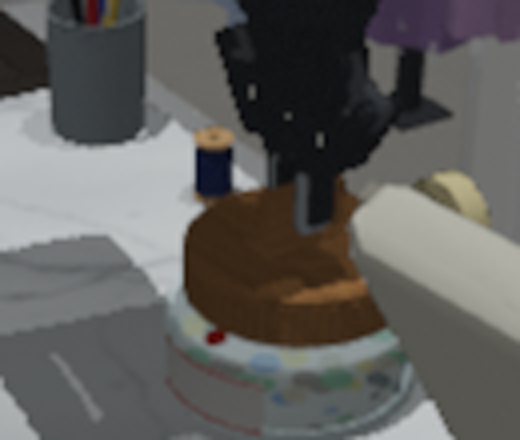

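The lid sits level and low on the collar, with its origin at 61 mm as the geometry predicts. A gentle upward pull will check that the thread holds, then I return to this pose.

Call:
drive_tool([
  {"claw": -0.7,"offset": [0,0,-0.006],"twist": 0.01},
  {"claw": -0.7,"offset": [0,0,-0.012],"twist": 0.01},
  {"claw": -0.7,"offset": [0,0,-0.012],"twist": 0.01},
])

```text
time_s: 27.35
ee_pos: [0.5771, 0.0087, 0.1163]
ee_rot: [[0.998, 0.067, -0.0], [0.067, -0.998, 0.0], [-0.0, -0.0, -1.0]]
force: [1.9, 0.2, -6.8]
gripper_width: 0.015
finger_force: 60.0
```

Call:
drive_tool([
  {"claw": -0.7,"offset": [0,0,0.006],"twist": 0},
  {"claw": -0.7,"offset": [0,0,0.01],"twist": 0},
  {"claw": -0.7,"offset": [0,0,0.01],"twist": 0},
  {"claw": -0.7,"offset": [0,0,0.01],"twist": 0},
])

```text
time_s: 27.85
ee_pos: [0.5771, 0.0086, 0.1146]
ee_rot: [[0.998, 0.066, 0.0], [0.066, -0.998, 0.0], [0.0, -0.0, -1.0]]
force: [-1.6, 1.2, -1.3]
gripper_width: 0.0151
finger_force: 60.7
```

The thread holds against the pull (-6.8 N). Handing in.

```bash
python3 -c "
from plant import hand_in;print(hand_in())"
```

```text
the job is handed in; nothing more can be done
None
```

The red spool stands upright in the jar, and the lid dropped about 10.5 mm, was turned forward about 60° and held against a gentle pull. The job was handed in at about 28 s with the handle still gripped; it returned no verdict.

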